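# Burners off, then lift the hot roll off the griddle with tongs

### The arm

A 6-joint arm with a two-finger parallel gripper is mounted at the origin on the work surface. World frame = base frame: x ahead of the robot, y to its left, z up, the work surface at z = 0. Lengths are in m, angles in rad, forces in N, time in s.
With the tool pointing down it reaches from about 0.35 to 0.775 m from the base axis. Payload 7.3 kg.
Tool frame: the origin (TCP) lies at the centre of the arm's flange, where the gripper is bolted on; the fingertips stand 178 mm ahead of it and the grasp point (between the pads) lies 159 mm ahead of it (tip_extent is the distance from the TCP to the fingertips, in m); z points along the fingers, y is the line along which they close (so a half turn about z gives the same grasp; the last joint's range is limited). The gripper opens to 92 mm and grips with 3 to 60 N. Pads are 19 mm wide; open, the fingers measure 130 mm over their backs; the gripper's body (75 mm by 190 mm) begins 47 mm behind the grasp point.
Start: joints at [-1.302, 0.342, 1.524, -0, 1.275, -0.146], TCP at [0.212, -0.48, 0.405] pointing down, gripper open.
Joint ranges: [-2.53, 2.53], [-0.77, 2.02], [0.04, 2.7], [-1, 4.14], [0.28, 2.66], [-3.11, 3.11]. Speed limits (rad/s): [2.57, 2.57, 3.14, 3.14, 3.14, 3.14].

### API

Orientations are given as [roll, pitch, yaw] about the fixed x, y, z axes, in that order (R = Rz(yaw) Ry(pitch) Rx(roll)).
In Python, from cell import * gives the robot as it stands.
- The arm moves only by the tool arm_command, never from a script. Its arguments are lists of equal length, an entry for each row: "xyz": the shift along the world's x, y, z in mm, a list of three; "spin": the turn about the world's z in degrees. In form: {"xyz": [[tx, ty, tz], ...], "spin": [spin, ...]}. A call has 1 to 20 rows; each row shifts and turns the commanded pose from where the row before left it; what a row does not reach is not made up. A row lasts 1/10 s, in which the tool goes at most 50 mm and 8.59 degrees, less where a joint would pass 70% of its speed; a pose out of reach is approached as far as the arm can. A call with a gripper value outside its range is refused whole. "jaw" is the opening, from -1 (shut) to 1 (fully open), set as the call begins (left out, the last holds). The fingers move at their own pace and stop on an object; "squeeze" is the grip in N (left out, the last holds). Time passes only in rows, so rows that do not move let the fingers close. It gives the time, the measured TCP pose, the force, the opening and the grip force at its end, in the units of the state.
- observe(): the state, without advancing time (a new reading comes with each control period).
- read_camera(name): name is "side" or "top"; returns a dict with "img" (480x640x3 uint8, red, green, blue), "depth" (480x640 float32, m along the optical axis (not along the pixel's ray), 0 where there is no reading), "fx", "fy", "cx", "cy" (pixels), "world_from_camera" (4x4, takes a point from camera to world coordinates). Camera axes: x right, y up, looking along -z (the intrinsics and any distortion apply to the point x, -y, -z); pixel columns grow to the right and rows downward; lengths in m; the calibration is good to about 2 mm. A picture is of the moment at which its call begins.
- hand_in(): hands the job in; it is judged then, once.
The state is a dict: "time": time; "qpos": joint angles; "qvel": joint speeds; "joint_efforts": joint torques, N m; "tool_pos": TCP position; "tool_rot": TCP orientation; "contact_force": force on the tool from outside, world axes, zero at the start; "torque": the same for the moment, N m; "opening": finger opening in m; "grip_force": force on a finger pad.
Only numpy, scipy, OpenCV 4.12 (cv2) and the standard library are available. Lean on these libraries where they do the work, as an engineer would, in place of code of your own. Each camera call takes 0.05 s, during which the arm holds its last target. There are 200 camera calls.

### The job

Breakfast is warm: turn both burner knobs of the gas hob clockwise, fully home to off, and only then pick up the tongs, close them on the round seeded roll on the griddle and lift it about 10 cm clear of the griddle. Finish while still holding it there in the tongs: do not put it down or let go. The roll is hot, so touch it with nothing but the tongs, and leave the long roll and everything else on the worktop where it is.

Things in the scene. Friction and masses are not known exactly. Their poses are not given: they have to be found in the camera images.
- hob: Two-burner gas hob fixed on the worktop: steel plate 510 (x) x 300 (y) x 8 mm, two knobs along its front (-x) edge, which faces the robot. Origin: centre of the plate's underside, on the worktop; z up. Black pan supports and a griddle plate lie fixed on it.
- griddle (a point): Centre of the cooking surface of the black griddle plate, 56 mm above the worktop, hob frame x +50, y 0; axes as hob. Griddle 370 (x) x 250 (y) mm, flat, with a low rim 6 mm thick whose top is 8 mm above the cooking surface; rear loop handle.
- knob_left_grip (a point): Left burner knob (hob frame x -215, y +60): black skirt 44 mm wide, its top 18 mm above the worktop; on it a bar grip 44 mm long, 12 mm thick, 22 mm tall, top 40 mm above the worktop, white line at the pointer end. Point: middle of the bar on the turning axis, 29 mm above the worktop; x along the bar to the pointer. Nothing else within 75 mm of the axis.
- knob_left (a joint): Turn of the left knob, rad: 0 = off, at its end stop, bar along the hob's x with the pointer end away from the robot; grows counterclockwise seen from above, up to 2.4. At the start it is on, about 0.8 to 1.4. Turning clockwise closes it; light friction (0.05 N m), stays where left.
- knob_right_grip (a point): Right burner knob (hob frame x -215, y -60), the same as the left one, 120 mm beside it.
- knob_right (a joint): Turn of the right knob, rad, like knob_left.
- tongs: Spring tongs lying flat on the chopping board, hinge pin vertical, so both arms can be squeezed together from above; steel, dark blue grips and heads, 237 mm long, 120 g. Origin: under the hinge pin; x along the midline to the tips, z up. Grips: x 55 to 150 mm, z 3 to 23 mm. Heads: x 195 to 237, z 0 to 26 mm, 92 mm apart inside when open.
- tongs_grip (a point): Midline point between the grips, x 100, z 13 mm in the tongs' frame, 13 mm above the board, near the centre of mass; axes as tongs. Here the grips measure 58 mm over the outside when open, about 40 mm (parallel) when closed on the round roll. Spring: 3 N per arm when open, 5 N on the roll; squeezed by some 6 mm it pushes back enough to carry the tongs.
- tongs_tips (a point): Midline point between the heads, x 216, z 13 mm in the tongs' frame (mid-height of the heads), 116 mm from tongs_grip; axes as tongs. The heads are slightly hollow and cradle the roll's axis here. Squeezing the grips at tongs_grip by 1 mm brings the heads about 2.1 mm together, symmetrically.
- tongs_left (a joint): Closing angle of the left tongs arm, rad (the right arm mirrors it): 0 = spring open, grows as the tongs close; about 0.09 when closed on the round roll, 0.2 when the heads meet.
- round_roll: The round dark golden-brown bread roll with pale seeds on top, 54 mm in diameter (widest from 14 to 26 mm above its base), 46 mm tall, 60 g, standing on the griddle. Origin: centre of its underside; z up.
- long_roll: Bystander: pale oval roll 79 x 40 x 40 mm with a light stripe along its top, also on the griddle, roughly 120 mm to the side of the round roll and somewhat nearer or farther. Origin: centre of its underside; x along it.
- board: Chopping board fixed on the worktop under the tongs, 300 x 160 mm, 18 mm thick, round handle end towards the robot. Origin: centre of its underside.
- plate: Bystander: white plate, 190 mm across, 18 mm high, left of the hob. Origin: centre of its underside.
- mill: Bystander: dark wooden pepper mill, 56 mm across, 210 mm tall, left of the hob. Origin: centre of its underside.
- canister: Bystander: grey stoneware jar with a wooden lid, 108 mm across, 99 mm tall, left of the hob. Origin: centre of its underside.
- mug: Bystander: blue mug, 80 mm across, 90 mm tall, right of the hob, beyond the board. Origin: centre of its underside.
- jam_jar: Bystander: amber jam jar with a white lid, 64 mm across, 85 mm tall, right of the hob, beyond the board. Origin: centre of its underside.
- spoon: Bystander: wooden spoon, 270 mm long, on the worktop to the right of the board. Origin: underside, at about its middle; x along it.
Not all that is in view belongs to the job. Leave any green or turquoise look-alike of the round_roll alone.

How it is judged:
On the way, in this order (a step that is already met when the one before it is completed fails the run):
1. both burner knobs are turned to off (value of joint each of knob_left, knob_right below 0.1 rad), for 0.2 s.
2. the round roll is held in the tongs, lifted clear of the griddle (z of round_roll in the frame of hob above 0.111 m and contact force between tongs and round_roll above 0.5 N and distance between tongs_tips and round_roll below 0.045 m and value of joint tongs_left between 0.05 and 0.13 rad and contact force between the fingers and tongs above 1 N and contact force between each of tongs, round_roll and hob below 0.1 N and contact force between round_roll and long_roll below 0.1 N), for 0.3 s.
At the end, for the whole second after the job is handed in: Both knobs within 0.1 rad of off; the round roll held still in the heads of the tongs (arm angle 0.05 to 0.13, roll base within 45 mm of the tips point), its underside 55 mm or more above the cooking surface; tongs in the gripper; roll and tongs clear of the hob, roll clear of the long roll (all of step 1 and all of step 2 and linear speed of round_roll below 0.05 m/s); the arm keeps its last pose, push and grip.
It fails at once if the tongs were lifted while a burner was still on (height (world z) of tongs_grip above 0.07 m and value of joint any of knob_left, knob_right above 0.1 rad).
It fails at once if the robot touched the hot roll itself (contact force between any of the fingers, the arm and round_roll above 0.3 N).
It fails at once if a bystander was moved by more than 25 mm (distance of any of long_roll, plate, mill, canister, mug, jam_jar, spoon from where it was at the start of the episode above 0.025 m).
It also fails if it takes over 58 s, if anything falls off the work surface, if the arm or the gripper's body presses on something with over 40 N, if the wrist force passes 120 N, or if a joint passes its speed limit or range.

## Working session

There is one attempt and no reset: what is moved stays moved. The work goes in short steps, Python scripts to look and compute and a tool call to move; the robot and the scene stay as the last step left them, time stands still between calls to the robot, and variables do not carry over. Pictures are saved under pics/ and viewed, at most 10 in all, crops included, and the job is handed in when it is done.

Besides the shell and the picture viewer there is one more tool, called after "Call:" as name(argument=value, ...) on one line, values as JSON. arm_command: Moves the arm, as the interface text tells. Its arguments: {"type":"object","properties":{"xyz":{"type":"array","items":{"type":"array","items":{"type":"number"}}},"spin":{"type":"array","items":{"type":"number"}},"jaw":{"type":"number"},"squeeze":{"type":"number"}},"required":["xyz","spin"]}

```bash
mkdir -p pics; cat > h.py <<'E'
from cell import *
import numpy as np, cv2
def snap(n):
    c=read_camera(n); np.savez('/tmp/'+n+'.npz',**c); return c
def load(n): return dict(np.load('/tmp/'+n+'.npz'))
def ray(c,u,v):
    T=c['world_from_camera']; d=np.array([(u-c['cx'])/c['fx'],-(v-c['cy'])/c['fy'],-1.])
    return T[:3,3],T[:3,:3]@d
def onz(c,u,v,z):
    o,d=ray(c,u,v); return o+d*(z-o[2])/d[2]
def cloud(c):
    v,u=np.mgrid[:480,:640]; D=c['depth']
    P=np.stack([(u-c['cx'])/c['fx']*D,-(v-c['cy'])/c['fy']*D,-D],-1)
    T=c['world_from_camera']; return P@T[:3,:3].T+T[:3,3]
E
python3 - <<'E'
from h import *
for n in('top','side'):
    c=snap(n); cv2.imwrite(f'pics/{n}0.png',c['img'][...,::-1]); print(n,[k for k in c],c['fx'],c['cx'],c['cy'],c['world_from_camera'].round(3).tolist())
print(observe())
E
```

```text
top ['img', 'depth', 'fx', 'fy', 'cx', 'cy', 'world_from_camera'] 499.0719764168143 318.680516817279 237.98693389543985 [[0.008, 0.997, -0.078, 0.466], [-1.0, 0.008, 0.009, -0.03], [0.009, 0.078, 0.997, 1.3], [0.0, 0.0, 0.0, 1.0]]
side ['img', 'depth', 'fx', 'fy', 'cx', 'cy', 'world_from_camera'] 590.9015100514216 319.1504502179399 239.32105117307052 [[0.999, 0.031, -0.04, 0.514], [-0.05, 0.736, -0.675, -1.01], [0.009, 0.676, 0.737, 1.151], [0.0, 0.0, 0.0, 1.0]]
{'time': 0.1, 'qpos': array([-1.30200304e+00,  3.42665221e-01,  1.52491438e+00,  1.82090902e-06,
        1.27541884e+00, -1.46003772e-01]), 'qvel': array([-0.00076521, -0.0015179 , -0.00172209,  0.00065392, -0.00042091,
        0.00064707]), 'joint_efforts': array([ 1.77943264e-03, -4.32005167e+01, -2.44694674e+01,  7.19422731e-02,
        5.25704341e-02, -4.20638969e-05]), 'tool_pos': array([ 0.21156421, -0.48035536,  0.40411046]), 'tool_rot': array([-3.14020207e+00, -2.06245462e-04,  4.14796386e-01]), 'contact_force': array([-0.45684236, -0.34282838,  0.08304007]), 'torque': array([ 0.04927612,  0.01010563, -0.05412698]), 'grip_force': 0.0, 'opening': 0.09159884850683854}
```

View pics/top0.png

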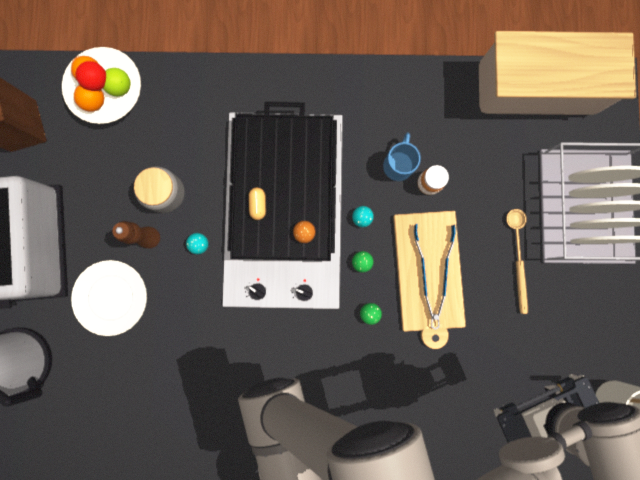

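View pics/side0.png

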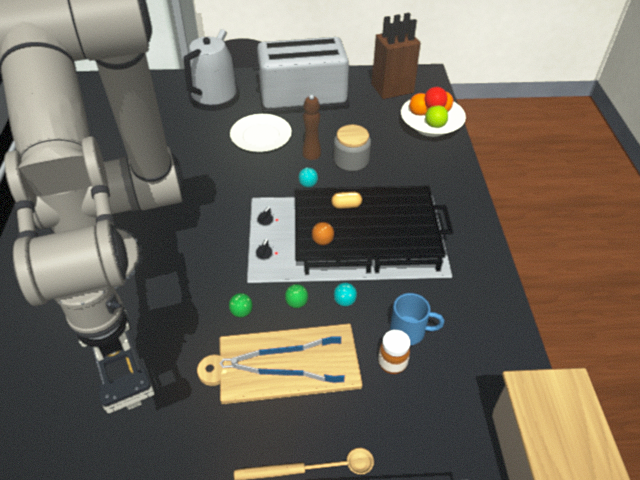

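The top view shows the hob at about (283,210), the knobs at (257,291) and (303,292), and the tongs from hinge (435,320) to heads near (420,228) and (452,228). Round-roll candidates:
- Orange-brown ball on the griddle at (304,232).
- Green balls at (362,261) and (371,314), and turquoise balls at (363,216) and (197,243). All are off the griddle and the wrong colour.

The brown ball on the griddle fits the description. I'll measure next and check it in one crop.

```bash
python3 - <<'E'
from h import *
c=load('top'); img=c['img']; hsv=cv2.cvtColor(img,cv2.COLOR_RGB2HSV); P=cloud(c)
a=cv2.resize(img[195:310,220:345],None,fx=4,fy=4,interpolation=cv2.INTER_CUBIC)
b=cv2.resize(img[215:335,395:475],None,fx=4,fy=4,interpolation=cv2.INTER_CUBIC)
H=max(a.shape[0],b.shape[0]); o=np.zeros((H,a.shape[1]+b.shape[1]-80,3),np.uint8)
cv=np.zeros((H,a.shape[1]+b.shape[1],3),np.uint8); cv[:a.shape[0],:a.shape[1]]=a; cv[:b.shape[0],a.shape[1]:]=b
cv=cv2.resize(cv,(780,int(H*780/cv.shape[1]))); cv2.imwrite('pics/crop1.png',cv[...,::-1])
def blob(m,x0,y0,x1,y1):
    k=np.zeros_like(m);k[y0:y1,x0:x1]=m[y0:y1,x0:x1]
    n,l,s,ce=cv2.connectedComponentsWithStats(k.astype(np.uint8)); i=1+s[1:,4].argmax(); return l==i,ce[i],s[i]
# hob plate (bright steel)
m=(hsv[...,1]<40)&(hsv[...,2]>120)
k,ce,s=blob(m,215,100,350,315); pts=np.argwhere(k)[:,::-1].astype(np.float32)
W=np.array([onz(c,u,v,.008)[:2] for u,v in pts],np.float32)
r=cv2.minAreaRect(W); print('hob',r, 'box',cv2.boxPoints(r).round(4).tolist(),'z',np.median(P[k][:,2]))
# roll
m=(hsv[...,0]<18)&(hsv[...,1]>120)&(hsv[...,2]>70)
for nm,z in(('top',.076),):
    k,ce,s=blob(m,285,212,325,252); print('roll',ce,s,onz(c,*ce,z),'ztop',P[k][:,2].max(), P[k].mean(0))
    (u,v),rad=cv2.minEnclosingCircle(np.argwhere(k)[:,::-1].astype(np.float32)); print(u,v,onz(c,u,v,z),rad)
# tongs blue
m=(hsv[...,0]>95)&(hsv[...,0]<125)&(hsv[...,1]>120)
k=np.zeros_like(m);k[215:335,398:465]=m[215:335,398:465]
n,l,s,ce=cv2.connectedComponentsWithStats(k.astype(np.uint8))
for i in range(1,n):
    if s[i,4]>8: print('blue',s[i],ce[i],onz(c,*ce[i],.018+.023),P[l==i][:,2].max())
# same in side
d=load('side'); img=d['img']; hs=cv2.cvtColor(img,cv2.COLOR_RGB2HSV)
m=(hs[...,0]<18)&(hs[...,1]>120)&(hs[...,2]>70); hsv=hs
k,ce,s=blob(m,305,215,342,250);(u,v),rad=cv2.minEnclosingCircle(np.argwhere(k)[:,::-1].astype(np.float32))
print('side roll',u,v,onz(d,u,v,.079),rad)
m=(hs[...,0]>95)&(hs[...,0]<125)&(hs[...,1]>120)
k=np.zeros_like(m);k[325:400,215:360]=m[325:400,215:360]
n,l,s,ce=cv2.connectedComponentsWithStats(k.astype(np.uint8))
for i in range(1,n):
    if s[i,4]>8: print('blue s',s[i],ce[i],onz(d,*ce[i],.018+.020))
E
```

```text
hob ((0.642357587814331, 0.051364585757255554), (0.300813227891922, 0.5106972455978394), 89.17804718017578) box [[0.3849000036716461, -0.09539999812841415], [0.8955000042915344, -0.10270000249147415], [0.8998000025749207, 0.1981000006198883], [0.38920000195503235, 0.2054000049829483]] z 0.008792830189681577
roll [303.96259352 231.48628429] [293 221  23  22 401] [ 0.57776809 -0.00470278  0.076     ] ztop 1.2997255422641976 [ 0.57544634 -0.00527504  0.10097608]
304.0882263183594 231.3235321044922 [ 0.57817291 -0.00500799  0.076     ] 11.432535171508789
blue [415 225   3  15  26] [415.73076923 231.92307692] [ 0.5822217  -0.28746413  0.041     ] 1.2997255422641976
blue [452 226   3  15  29] [453.06896552 233.24137931] [ 0.57965642 -0.38238863  0.041     ] 0.04860110800132311
blue [422 259   5  36  46] [424.         276.73913043] [ 0.46901114 -0.30746793  0.041     ] 0.04533942997362095
blue [444 259   4  36  55] [445.30909091 276.30909091] [ 0.47049704 -0.36130181  0.041     ] 0.047659448654013614
side roll 322.5833435058594 233.0 [ 0.58221158 -0.00629765  0.079     ] 11.73354721069336
blue s [323 337  17   7  94] [331.38297872 339.92553191] [ 0.58681597 -0.29254484  0.038     ]
blue s [260 346  43   8 158] [280.70886076 349.57594937] [ 0.47474305 -0.3123143   0.038     ]
blue s [259 370  44   5 149] [281.00671141 371.63087248] [ 0.47505143 -0.36656931  0.038     ]
blue s [325 375  19   7  93] [333.96774194 378.19354839] [ 0.58621515 -0.38713466  0.038     ]
```

View pics/crop1.png

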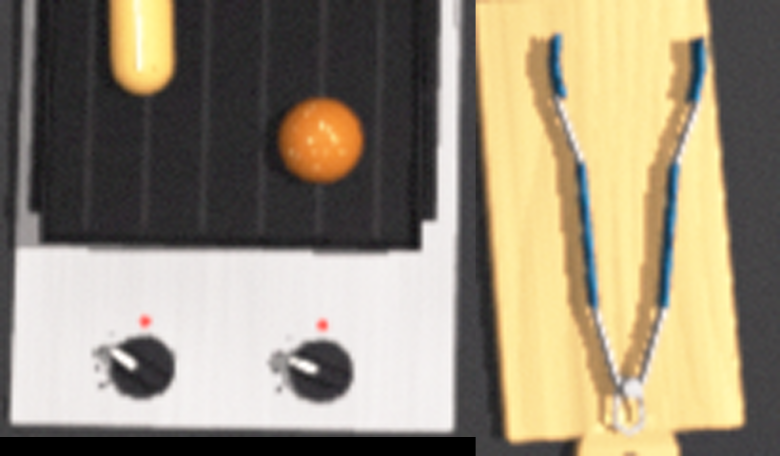

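The crop confirms the roll: brown, round and seeded, at top pixel (304,231). The pointers face up-left on both knobs, roughly 0.95 rad (left) and 1.2 rad (right). Next I'll refine the knob axes and angles and cross-check the hob and tongs from the side view.

```bash
python3 - <<'E'
from h import *
hc=np.array([.6424,.0514]);a=-.0143;R=np.array([[np.cos(a),-np.sin(a)],[np.sin(a),np.cos(a)]])
for n in('top','side'):
    c=load(n); img=c['img']; hsv=cv2.cvtColor(img,cv2.COLOR_RGB2HSV); P=cloud(c)
    for nm,p in(('L',(-.215,.06)),('R',(-.215,-.06))):
        w=hc+R@p
        T=np.linalg.inv(c['world_from_camera']); q=T@[*w,.018,1]; u,v=c['cx']-c['fx']*q[0]/q[2],c['cy']+c['fy']*q[1]/q[2]
        s=14; y0,x0=int(v)-s,int(u)-s; h=hsv[y0:y0+2*s,x0:x0+2*s]
        dark=h[...,2]<70
        pts=np.argwhere(dark)[:,::-1].astype(np.float32)+[x0,y0]
        mm=np.argwhere(h[...,2]<75)
        n_,l,st,ce=cv2.connectedComponentsWithStats(dark.astype(np.uint8)); i=1+st[1:,4].argmax()
        kk=l==i; bb=st[i]; cen=np.array([x0+bb[0]+bb[2]/2-.5,y0+bb[1]+bb[3]/2-.5])
        print(n,nm,'pred',w.round(4),(round(u,1),round(v,1)),'dark bbox',bb,cen,onz(c,*cen,.018).round(4))
        wh=(h[...,2]>150)&(h[...,1]<60)
        # white line: bright component surrounded by dark (inside skirt hull)
        hull=cv2.convexHull(np.argwhere(kk)[:,::-1].astype(np.int32)); M=np.zeros(kk.shape,np.uint8); cv2.fillConvexPoly(M,hull,1); M=cv2.erode(M,np.ones((3,3)))
        ii=np.argwhere(wh&(M>0))
        if len(ii)>2:
            pw=np.array([onz(c,x0+x,y0+y,.04)[:2] for y,x in ii]); m=pw.mean(0); d=m-w
            vx,vy,_,_=cv2.fitLine(pw.astype(np.float32),cv2.DIST_L2,0,.01,.01).ravel()
            print('  white',len(ii),m.round(4),'angle from axis',np.arctan2(d[1],d[0]).round(3),np.hypot(*d).round(4),'line',np.arctan2(vy,vx).round(3))
    if n=='side':
        m=(hsv[...,1]<40)&(hsv[...,2]>120)
        k=np.zeros_like(m);k[190:285,235:460]=m[190:285,235:460]
        n_,l,st,ce=cv2.connectedComponentsWithStats(k.astype(np.uint8)); i=1+st[1:,4].argmax()
        W=np.array([onz(c,u,v,.008)[:2] for v,u in np.argwhere(l==i)],np.float32); r=cv2.minAreaRect(W); print('hob side',r,cv2.boxPoints(r).round(4).tolist())
c=load('top');d=load('side')
def tri(p,q):
    o1,d1=ray(c,*p);o2,d2=ray(d,*q); t=np.linalg.lstsq(np.c_[d1,-d2],o2-o1,rcond=None)[0]; A,B=o1+t[0]*d1,o2+t[1]*d2; return ((A+B)/2).round(4),np.linalg.norm(A-B).round(4)
for p,q in(((415.7,231.9),(331.4,339.9)),((453.1,233.2),(334,378.2)),((424,276.7),(280.7,349.6)),((445.3,276.3),(281,371.6)),((304.1,231.3),(322.6,233))): print(tri(p,q))
print('hinge top',onz(c,435,317,.04))
E
```

```text
top L pred [0.4283 0.1145] (np.float64(257.1), np.float64(291.5)) dark bbox [  7   7  15  15 151] [257. 291.] [0.4296 0.1148 0.018 ]
  white 12 [0.4335 0.1216] angle from axis 0.942 0.0088 line 0.802
top R pred [ 0.4266 -0.0055] (np.float64(304.2), np.float64(292.5)) dark bbox [  6   8  16  14 140] [303.5 292.5] [ 0.4266 -0.0038  0.018 ]
  white 11 [0.431  0.0038] angle from axis 1.13 0.0103 line 1.313
side L pred [0.4283 0.1145] (np.float64(262.8), np.float64(217.5)) dark bbox [ 10   7  14  15 142] [264.5 217. ] [0.4329 0.1163 0.018 ]
side R pred [ 0.4266 -0.0055] (np.float64(261.4), np.float64(251.0)) dark bbox [ 10   7  14  16 155] [263.5 250.5] [ 0.4319 -0.0041  0.018 ]
hob side ((0.6473749279975891, 0.05067373812198639), (0.3052159547805786, 0.5104238390922546), 89.31645202636719) [[0.3903999924659729, -0.09889999777078629], [0.9006999731063843, -0.10499999672174454], [0.9043999910354614, 0.20020000636577606], [0.39399999380111694, 0.20630000531673431]]
(array([ 0.5851, -0.2891,  0.0325]), np.float64(0.0041))
(array([ 0.5835, -0.3847,  0.0331]), np.float64(0.0061))
(array([ 0.4718, -0.3092,  0.0327]), np.float64(0.0054))
(array([ 0.4727, -0.3634,  0.0325]), np.float64(0.0043))
(array([ 0.5802, -0.005 ,  0.0773]), np.float64(0.0042))
hinge top [ 0.36860352 -0.33441108  0.04      ]
```

Call:
arm_command(xyz=[[40,20,0],[40,25,0],[40,25,0],[40,25,0],[40,25,0],[19,45,0],[0,45,0],[0,45,0],[0,45,0],[0,45,0],[0,45,0],[0,45,0],[0,45,0],[0,45,0],[0,45,0],[0,25,0],[0,0,0],[0,0,0]], spin=[2,2,2,2,2,2,2,2,2,2,2,2,2,2,0,0,0,0], jaw=1, squeeze=15)

```text
time: 1.9
tool_pos: [0.4304, 0.1147, 0.4044]
tool_rot: [-3.141, 0.001, 0.905]
contact_force: [-0.2, -0.4, 0.1]
opening: 0.0918
grip_force: 0.0
```

Arrived as planned. Now I'll descend, grip the bar, and turn it.

Call:
arm_command(xyz=[[0,0,-40],[0,0,-40],[0,0,-40],[0,0,-40],[0,0,-30],[0,0,-12],[0,0,0],[0,0,0]], spin=[0,0,0,0,0,0,0,0])

```text
time: 2.7
tool_pos: [0.431, 0.1136, 0.203]
tool_rot: [3.141, 0.0, 0.902]
contact_force: [-0.2, 0.0, -0.2]
opening: 0.0918
grip_force: 0.0
```

Call:
arm_command(xyz=[[0,0,0],[0,0,0],[0,0,0],[0,0,0],[0,0,0],[0,0,0],[0,0,0],[0,0,0],[0,0,0],[0,0,0]], spin=[0,0,0,0,0,0,0,0,0,0], jaw=-1, squeeze=10)

```text
time: 3.7
tool_pos: [0.4306, 0.1145, 0.2027]
tool_rot: [3.142, 0.0, 0.903]
contact_force: [-0.2, 0.0, 1.0]
opening: 0.0166
grip_force: 0.0
```

Call:
arm_command(xyz=[[0,0,0],[0,0,0],[0,0,0],[0,0,0]], spin=[0,0,0,0])

```text
time: 4.1
tool_pos: [0.4304, 0.1147, 0.2027]
tool_rot: [-3.141, 0.0, 0.903]
contact_force: [-1.2, 3.6, 0.4]
opening: 0.0123
grip_force: 9.9
```

Call:
arm_command(xyz=[[0,0,0],[0,0,0],[0,0,0],[0,0,0],[0,0,0],[0,0,0],[0,0,0],[0,0,0],[0,0,0],[0,0,0],[0,0,0],[0,0,0]], spin=[-5,-5,-5,-5,-5,-5,-5,-5,-5,-5,-3,0])

```text
time: 5.3
tool_pos: [0.4305, 0.1146, 0.2027]
tool_rot: [3.142, 0.0, -0.022]
contact_force: [-1.3, 1.7, -0.2]
opening: 0.0117
grip_force: 9.9
```

Call:
arm_command(xyz=[[0,0,0],[0,0,0],[0,0,0]], spin=[-2,0,0])

```text
time: 5.6
tool_pos: [0.4305, 0.1146, 0.2027]
tool_rot: [3.141, 0.0, -0.054]
contact_force: [-1.7, 2.6, 0.2]
opening: 0.0126
grip_force: 10.2
```

```bash
python3 -c "
from cell import *
s=observe();print(s['tool_rot'],s['torque'],s['contact_force'])"
```

```text
[ 3.14148435e+00  2.55935712e-04 -5.44942606e-02] [0.55056609 0.30515758 0.2070763 ] [-1.69689885  2.60200044  0.17784815]
```

The moment rises to 0.2 N m and the jaws spread slightly, so the left knob is against its stop. Next is the right knob.

Call:
arm_command(xyz=[[0,0,0],[0,0,0],[0,0,0],[0,0,0],[0,0,0],[0,0,0],[0,0,0],[0,0,0],[0,0,0],[0,0,0],[0,0,40],[0,0,40]], spin=[1,0,0,0,0,0,0,0,0,0,0,0], jaw=1)

```text
time: 6.8
tool_pos: [0.4302, 0.1145, 0.2828]
tool_rot: [3.141, 0.004, -0.039]
contact_force: [0.6, 0.2, 0.2]
opening: 0.0917
grip_force: 0.0
```

Call:
arm_command(xyz=[[0,-20,0],[0,-20,0],[0,-20,0],[0,-20,0],[0,-20,0],[0,-20,0],[-1,0,0],[0,0,0],[0,0,0],[0,0,0],[0,0,0],[0,0,0],[0,0,0]], spin=[7,7,7,7,7,7,7,7,7,7,0,0,0])

```text
time: 8.1
tool_pos: [0.4296, -0.0055, 0.2827]
tool_rot: [3.142, 0.0, 1.18]
contact_force: [-0.4, 0.7, -0.0]
opening: 0.0922
grip_force: 0.0
```

Call:
arm_command(xyz=[[0,0,-30],[0,0,-30],[0,0,-20],[0,0,0],[0,0,0]], spin=[0,0,0,0,0])

```text
time: 8.6
tool_pos: [0.4298, -0.0055, 0.203]
tool_rot: [-3.141, 0.0, 1.182]
contact_force: [-0.4, -0.1, 0.3]
opening: 0.0921
grip_force: 0.0
```

Call:
arm_command(xyz=[[0,0,0],[0,0,0],[0,0,0],[0,0,0],[0,0,0],[0,0,0],[0,0,0],[0,0,0],[0,0,0],[0,0,0],[0,0,0],[0,0,0],[0,0,0],[0,0,0]], spin=[0,0,0,0,0,0,0,0,0,0,0,0,0,0], jaw=-1)

```text
time: 10.0
tool_pos: [0.4292, -0.0053, 0.2027]
tool_rot: [-3.14, 0.0, 1.183]
contact_force: [-3.2, 2.3, 4.4]
opening: 0.012
grip_force: 10.0
```

Call:
arm_command(xyz=[[0,0,0],[0,0,0],[0,0,0],[0,0,0],[0,0,0],[0,0,0],[0,0,0],[0,0,0],[0,0,0],[0,0,0],[0,0,0],[0,0,0],[0,0,0],[0,0,0],[0,0,0],[0,0,0],[0,0,0]], spin=[-5,-5,-5,-5,-5,-5,-5,-5,-5,-5,-5,-5,-5,-4,-2,0,0])

```text
time: 11.7
tool_pos: [0.4294, -0.0054, 0.2027]
tool_rot: [3.142, 0.001, -0.055]
contact_force: [-3.5, 1.2, 3.4]
opening: 0.0126
grip_force: 10.2
```

```bash
python3 -c "
from cell import *
s=observe();print(s['tool_rot'],s['torque'],s['contact_force'])"
```

```text
[ 3.14153887e+00  8.14159816e-04 -5.50513776e-02] [0.34515104 0.63049741 0.26638202] [-3.45193087  1.18790205  3.39860982]
```

Call:
arm_command(xyz=[[0,0,0],[0,0,0],[0,0,0],[0,0,0],[0,0,0],[0,0,0],[0,0,0],[0,0,0],[0,0,0],[0,0,0],[0,0,40],[0,0,40],[0,0,40]], spin=[1,0,0,0,0,0,0,0,0,0,0,0,0], jaw=1)

```text
time: 13.0
tool_pos: [0.4293, -0.0054, 0.324]
tool_rot: [-3.142, 0.001, -0.039]
contact_force: [1.1, -0.1, -0.1]
opening: 0.0917
grip_force: 0.0
```

Call:
arm_command(xyz=[[4,-33,0],[4,-33,0],[4,-33,0],[4,-33,0],[4,-33,0],[4,-33,0],[4,-33,0],[4,-33,0],[4,-33,0],[5,-34,0],[0,0,0],[0,0,0],[0,0,0]], spin=[1,1,0,0,0,0,0,0,0,0,0,0,0])

```text
time: 14.3
tool_pos: [0.4705, -0.3355, 0.3225]
tool_rot: [-3.141, 0.001, -0.004]
contact_force: [0.3, 0.9, 0.1]
opening: 0.0918
grip_force: 0.0
```

```bash
python3 - <<'E'
from h import *
c=snap('top');d=snap('side')
a=cv2.resize(c['img'][200:350,230:480],None,fx=3,fy=3); cv2.imwrite('pics/t2.png',a[:,:,::-1])
b=cv2.resize(d['img'][180:420,200:420],None,fx=2.5,fy=2.5);cv2.imwrite('pics/s2.png',b[...,::-1])
E
```

```text
(no output)
```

View pics/t2.png

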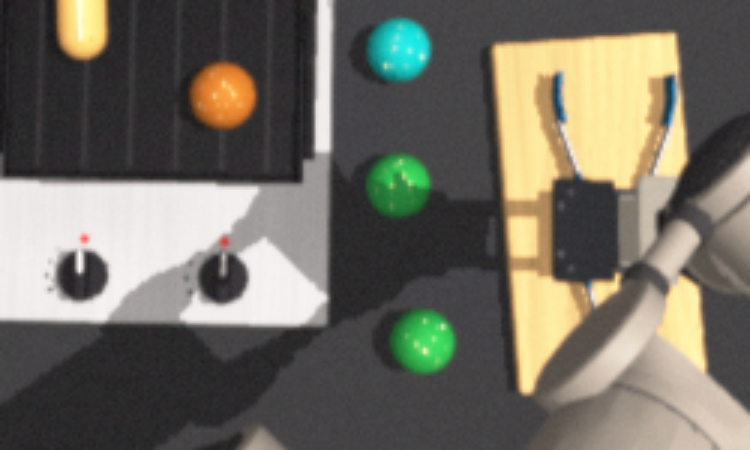

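View pics/s2.png

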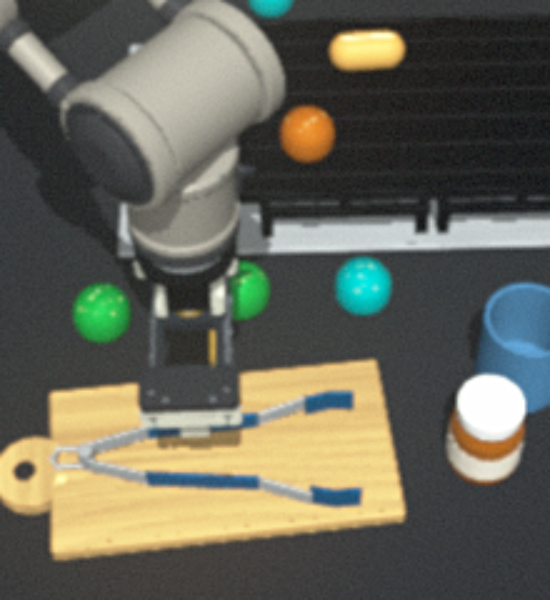

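Both pointers now face the red off marks: (83,255) and (223,258) in the top crop. The gripper stands above the tongs' grips. Now I'll descend and squeeze them part-way.

Call:
arm_command(xyz=[[0,-1,-35],[0,0,-35],[0,0,-30],[0,0,-15],[0,0,-6],[0,0,0],[0,0,0]], spin=[0,0,0,0,0,0,0])

```text
time: 15.1
tool_pos: [0.471, -0.3374, 0.2028]
tool_rot: [3.14, -0.001, -0.004]
contact_force: [-0.1, 0.3, -0.3]
opening: 0.0916
grip_force: 0.0
```

Call:
arm_command(xyz=[[0,0,0],[0,0,0],[0,0,0],[0,0,0],[0,0,0],[0,0,0],[0,0,0],[0,0,0],[0,0,0],[0,0,0]], spin=[0,0,0,0,0,0,0,0,0,0], jaw=0.11, squeeze=20)

```text
time: 16.1
tool_pos: [0.4707, -0.3375, 0.2019]
tool_rot: [3.141, -0.001, -0.004]
contact_force: [0.7, 0.5, 2.7]
opening: 0.0506
grip_force: 4.4
```

Call:
arm_command(xyz=[[0,0,3],[0,0,7],[0,0,15],[0,0,20],[0,0,20],[0,0,20],[0,0,20],[0,0,15],[0,0,0],[0,0,0],[0,0,0]], spin=[0,0,0,0,0,0,0,0,0,0,0])

```text
time: 17.2
tool_pos: [0.4703, -0.3373, 0.3206]
tool_rot: [-3.14, 0.002, -0.004]
contact_force: [0.2, 0.3, -0.0]
opening: 0.051
grip_force: 3.4
```

Call:
arm_command(xyz=[[0,10,0],[0,20,0],[0,25,0],[0,25,0],[0,25,0],[0,25,0],[0,25,0],[0,25,0],[0,25,0],[0,25,0],[0,25,0],[0,25,0],[0,25,0],[0,20,0],[-6,7,0],[0,0,0],[0,0,0],[0,0,0]], spin=[0,0,0,0,0,0,0,0,0,0,0,0,0,0,0,0,0,0])

```text
time: 19.0
tool_pos: [0.4647, -0.0062, 0.3217]
tool_rot: [3.141, -0.0, -0.005]
contact_force: [-0.2, 0.2, -1.6]
opening: 0.0511
grip_force: 3.4
```

```bash
python3 - <<'E'
from h import *
c=snap('top');d=snap('side')
a=cv2.resize(c['img'][180:320,220:360],None,fx=4,fy=4); b=cv2.resize(d['img'][140:280,230:370],None,fx=4,fy=4)
cv2.imwrite('pics/t3.png',cv2.resize(np.hstack([a,b]),(800,400))[:,:,::-1])
for n,c in(('top',c),('side',d)):
    hs=cv2.cvtColor(c['img'],cv2.COLOR_RGB2HSV); m=(hs[...,0]>95)&(hs[...,0]<125)&(hs[...,1]>120)
    k=np.zeros_like(m); k[100:320,220:375]=m[100:320,220:375]
    _,l,s,ce=cv2.connectedComponentsWithStats(k.astype(np.uint8))
    for i in range(1,len(s)):
        if s[i,4]>8: print(n,s[i],ce[i].round(1),onz(c,*ce[i],.163 if n=='top' else .156).round(4))
E
```

```text
top [286 219   4  19  53] [287.3 228.3] [0.5769 0.0317 0.163 ]
top [320 219   4  19  48] [321.6 227.9] [ 0.5783 -0.0468  0.163 ]
side [313 196  19  11 167] [321.9 201. ] [0.5815 0.0282 0.156 ]
side [290 203   5   6  27] [292.1 205.8] [0.5088 0.0145 0.156 ]
side [290 218   6   7  22] [293.  221.1] [ 0.5098 -0.0373  0.156 ]
side [314 219  20   9 153] [324.  223.2] [ 0.5824 -0.0469  0.156 ]
```

View pics/t3.png

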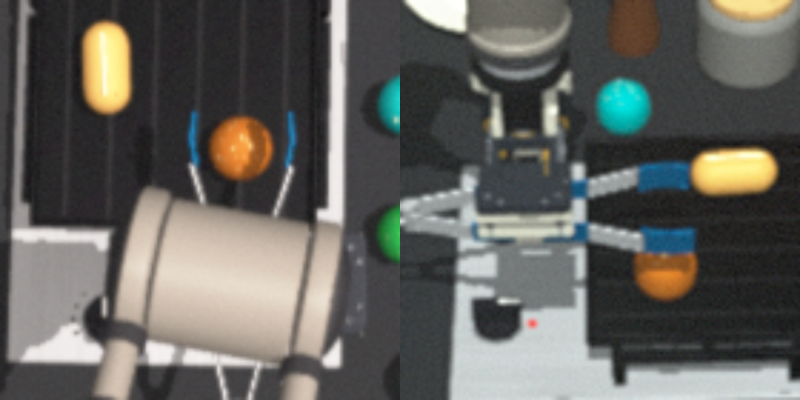

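The tongs are held level. Their heads, at (193,140) and (291,138) in the left crop, straddle the round roll at (240,148), offset by about 2.5 mm in y. I'll correct that, descend, and close.

Call:
arm_command(xyz=[[0,2,-10],[0,0,-20],[0,0,-15],[0,0,-12],[0,0,-8],[0,0,-5],[0,0,-2],[0,0,0],[0,0,0],[0,0,0]], spin=[0,0,0,0,0,0,0,0,0,0])

```text
time: 20.1
tool_pos: [0.4647, -0.0035, 0.2502]
tool_rot: [3.141, -0.001, -0.004]
contact_force: [-0.1, 0.5, -1.6]
opening: 0.0511
grip_force: 3.4
```

Call:
arm_command(xyz=[[0,0,0],[0,0,0],[0,0,0],[0,0,0],[0,0,0],[0,0,0],[0,0,0],[0,0,0],[0,0,0],[0,0,0]], spin=[0,0,0,0,0,0,0,0,0,0], jaw=-0.25, squeeze=13)

```text
time: 21.1
tool_pos: [0.4646, -0.0035, 0.2498]
tool_rot: [3.141, -0.0, -0.004]
contact_force: [1.1, 0.9, -0.8]
opening: 0.0395
grip_force: 13.0
```

The jaws stopped at 39.5 mm (about 40 expected) with 13 N, so the tongs are closed on the roll. Lifting about 100 mm.

Call:
arm_command(xyz=[[0,0,2],[0,0,4],[0,0,8],[0,0,10],[0,0,12],[0,0,12],[0,0,12],[0,0,12],[0,0,12],[0,0,10],[0,0,6],[0,0,2],[0,0,0],[0,0,0],[0,0,0],[0,0,0],[0,0,0],[0,0,0],[0,0,0],[0,0,0]], spin=[0,0,0,0,0,0,0,0,0,0,0,0,0,0,0,0,0,0,0,0])

```text
time: 23.1
tool_pos: [0.4646, -0.0035, 0.3517]
tool_rot: [3.142, 0.0, -0.004]
contact_force: [0.6, 1.1, -1.8]
opening: 0.0393
grip_force: 13.0
```

```bash
python3 - <<'E'
from h import *
c=snap('top');d=snap('side')
a=cv2.resize(c['img'][170:310,220:360],None,fx=4,fy=4); b=cv2.resize(d['img'][130:270,230:370],None,fx=4,fy=4)
cv2.imwrite('pics/t4.png',cv2.resize(np.hstack([a,b]),(800,400))[:,:,::-1])
E
```

```text
(no output)
```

View pics/t4.png

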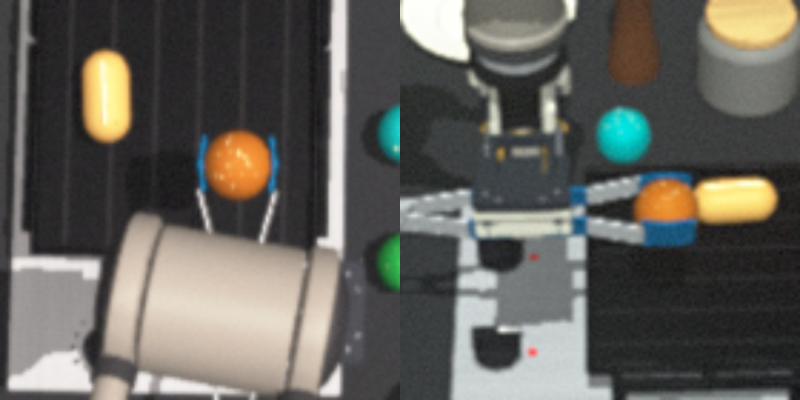

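The round roll sits centred between the heads at (238,165) in the left crop and (665,205) in the right. It is lifted about 100 mm, and the long roll hasn't moved. Handing in.

```bash
python3 -c "
from cell import *
print(hand_in())"
```

```text
the job is handed in; nothing more can be done
None
```

I turned both knobs to off, then lifted the round roll about 10 cm clear of the griddle. It was still held in the tongs when I handed the job in at about 23 s; no verdict came back.

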